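Find the bored end of a gouge handle on its tang, then hold it hole-up for the glue

ROBOT

A 6-joint arm with a two-finger parallel gripper is mounted at the origin on the work surface; the furniture and walls round the work are solid. World frame = base frame: x ahead of the robot, y to its left, z up, the work surface at z = 0. Lengths are in mm, angles in degrees, forces in N, time in s.
With the tool pointing down it reaches from about 350 to 850 mm from the base axis. Payload 8.1 kg.
Tool frame: the origin (TCP) lies midway between the tips of the shut fingers; the grasp point (between the pads) lies 19 mm behind it (r.pinch_z is the distance from the TCP to the grasp point, in mm); z points along the fingers, y is the line along which they close (so a half turn about z gives the same grasp; the last joint's range is limited). The gripper opens to 85 mm and grips with 20 to 120 N. Pads are 22 mm wide; open, the fingers measure 114 mm over their backs; the gripper's body (76 mm by 85 mm) begins 54 mm behind the grasp point. The pads swing forward as they close: fully open they stand 13 mm farther back than shut.
Start: joints at [-67.976, 7.471, 85.268, -0, 87.261, -4.893], TCP at [271.644, -534.99, 231.292] pointing down, gripper open.
Joint ranges: [-169.43, 169.43], [-51.17, 129.36], [1.28, 143.12], [-76.62, 256.62], [0, 156.53], [-152.29, 152.29]. Speed limits (degrees/s): [136.94, 136.94, 159.86, 180, 180, 180].

INTERFACE

Orientations are given as [roll, pitch, yaw] about the fixed x, y, z axes, in that order (R = Rz(yaw) Ry(pitch) Rx(roll)).
In Python, from bench import sensors, optics, job, r gives the robot as it stands.
- The arm moves only by the tool play_rows, never from a script. Its argument "motion" is a list that holds one entry, the list of rows, each a list of 6 numbers: the shift along the tool's x, y, z in cm, then the turn, a rotation vector about the tool's x, y, z in degrees. In form: [[[x, y, z, ax, ay, az], ...]]. A call has 1 to 5 rows; each row is the pose to reach, as a shift and turn from the pose commanded when the call began, along the tool's axes at that moment; what a row does not reach only later rows make up. A row lasts 1/10 s, in which the tool goes at most 50 mm and 8.59 degrees, less where a joint would pass 70% of its speed; a pose out of reach is approached as far as the arm can. A call with a gripper value outside its range is refused whole. "jaw" is the opening, from 0 (shut) to 1 (fully open), set as the call begins (left out, the last holds). The fingers move at their own pace and stop on an object; "squeeze" is the grip in N (left out, the last holds). Time passes only in rows, so rows that repeat a pose let the fingers close. It gives the time, the measured TCP pose, the force, the opening and the grip force at its end, in the units of the state.
- sensors.sense(): the state, without advancing time (a new reading comes with each control period).
- optics.snapshot(name): name is "scene" or "top" or "wrist"; returns a dict with "pixels" (384x512x3 uint8, red, green, blue), "mtx" (3x3 intrinsics, pixels), "k1" (the pictures are not rectified: a ray, as slopes to the right and down, at radius r is drawn at 1 + k1 r^2 times it, then the intrinsics apply), "R" (3x3) and "t" (3): a world point X has camera coordinates R X + t; the wrist camera has in their place "T_tool_cam" (4x4, takes a point from camera to tool coordinates, whose origin is the TCP and whose axes are the flange's). Camera axes: x right, y down, z forward; pixel columns grow to the right and rows downward; lengths in mm; the calibration is good to about 2 mm. A picture is of the moment at which its call begins: read the wrist's pose just before it. There is no depth.
- job.hand_in(): hands the job in; it is judged then, once.
The state is a dict: "time": time; "joint_pos": joint angles; "qd": joint speeds; "joint_efforts": joint torques, N m; "tool_pos": TCP position; "tcp_rot": TCP orientation; "ft_force": force on the tool from outside, world axes, zero at the start; "wrist_torque": the same for the moment, N m; "finger_gap": finger opening in mm; "grip_force": force on a finger pad.
Only numpy, scipy, OpenCV 4.12 (cv2) and the standard library are available. Lean on these libraries where they do the work, as an engineer would, in place of code of your own. Each camera call takes 0.05 s, during which the arm holds its last target. There are 200 camera calls.

TASK

The old gouge is getting a new handle: its blade is clamped level in the vice with the bare tang sticking out, and the hooped eight-sided handle lying on the bench is bored for the tang in one end only. Without forcing it, try the handle's ends on the tang until you find the one that slides fully home against the blade's shoulder, then draw it off again, turn it so that the hole points straight up, ready for the glue, and finish while still holding it there steadily, at least 12 cm clear of the bench. Leave the glue bottle, the sanding block and the boxwood-handled gouge where they are.

Things in the scene. Friction and masses are not known exactly. Their poses are not given: they have to be found in the camera images.
- handle_mid (a point): Centre of the new handle. Its x axis runs along the handle's length (which end is bored is not told here; both look alike from the side). It starts lying on a flat of its body, this point 18 mm above the bench or the 2 mm mat, pointing any way in plan.
- new_handle: The new handle (loose, about 90 g, origin at its centre): pale wood, 100 mm long; eight-sided body 36 mm across flats and 68 mm long in the middle, tapering over 6 mm to a round steel hoop, 30 mm in diameter and 10 mm long, at each end. One end has a central hole 13 mm in diameter and 55 mm deep, burnt dark inside; the other is closed, flat wood.
- tang_root (a point): Point on the tang's axis, on the face of the blade's shoulder (steel disc, 22 mm in diameter) 76 mm above the bench. x points out along the level tang, away from the vice; z is up. With the bored end home on the shoulder the handle's centre is 50 mm out along x from here; the closed end stops at the tip, centre 100 mm out.
- gouge_blade: Steel gouge blade clamped in the vice, same origin and axes as tang_root. Its tang is a round spike 50 mm long, 8 mm in diameter at the shoulder, 5 mm near its blunt point; fixed. The vice, its jaws 74 mm long along the blade and its top 93 mm above the bench, begins 20 to 65 mm behind the origin.
- bottle_mid (a point): Glue bottle, standing loose on the bench: white, 54 mm in diameter, 146 mm tall; this point is half-way up on its axis. Leave it alone.
- sanding_block: Sanding block, a loose softwood block 53 x 97 x 28 mm (long side along its y axis), origin at the centre of its underside. Leave it alone.
- boxwood_gouge: Boxwood-handled gouge, loose, lying flat: 34 x 202 x 33 mm, long side along its y axis, origin at the centre of its underside. Leave it alone.
Mind the look-alikes: they are no part of the job. Leave any yellow look-alike of the new_handle alone.

How it is judged:
By the outcome, as a careful person would: the job done as asked, in the order asked, and still so for the second after the job is handed in, while the arm keeps its last pose, push and grip.
It also fails if it takes over 67 s, if anything falls off the work surface, if the arm or the gripper's body presses on something with over 40 N, if the wrist force passes 120 N, or if a joint passes its speed limit or range.

## Working session

There is one attempt and no reset: what is moved stays moved. The work goes in short steps, Python scripts to look and compute and a tool call to move; the robot and the scene stay as the last step left them, time stands still between calls to the robot, and variables do not carry over. Pictures are saved under pics/ and viewed, at most 13 in all, crops included, and the job is handed in when it is done.

Besides the shell and the picture viewer there is one more tool, called after "Emit:" as name([rows], argument=value, ...), one row to a line, values as JSON. play_rows: Moves the arm, as the interface text tells. Its arguments: {"type":"object","properties":{"motion":{"type":"array","items":{"type":"array","items":{"type":"array","items":{"type":"number"}}}},"jaw":{"type":"number"},"squeeze":{"type":"number"}},"required":["motion"]}

```bash
ls; mkdir -p pics; python3 - <<'E'
from bench import sensors, optics
import cv2, pickle, numpy as np
d={}
for n in ("scene","top"):
    s=optics.snapshot(n); d[n]=s
    cv2.imwrite(f"pics/{n}0.png",s["pixels"][:,:,::-1])
    print(n,{k:np.round(v,3).tolist() for k,v in s.items() if k!="pixels"})
pickle.dump(d,open("cams.pkl","wb"))
print(sensors.sense())
E
```

```text
pics
scene {'mtx': [[440.199, 0.0, 255.345], [0.0, 440.199, 188.576], [0.0, 0.0, 1.0]], 'k1': 0.023, 'R': [[-0.573, -0.82, 0.007], [-0.585, 0.402, -0.705], [0.575, -0.408, -0.71]], 't': [333.768, 286.983, 1056.651]}
top {'mtx': [[494.255, 0.0, 245.594], [0.0, 494.255, 191.283], [0.0, 0.0, 1.0]], 'k1': -0.175, 'R': [[0.004, -1.0, -0.008], [-0.992, -0.003, -0.128], [0.128, 0.008, -0.992]], 't': [105.722, 497.505, 1572.438]}
{'time': 0.1, 'joint_pos': array([-6.79755201e+01,  7.51413748e+00,  8.53240177e+01,  1.58729404e-03,
        8.72616827e+01, -4.89320970e+00]), 'qd': array([-0.01963348, -0.10312437, -0.2021303 ,  0.02253702,  0.04759529,
        0.1268623 ]), 'joint_efforts': array([ 1.65659552e-03, -5.70953286e+01, -5.01938903e+01, -2.22805870e-04,
        8.19070061e-03,  2.23629200e-05]), 'tool_pos': array([ 271.46318273, -534.51005056,  230.30496935]), 'tcp_rot': array([-1.79900661e+02, -1.00956135e-02,  2.69176037e+01]), 'ft_force': array([ 0.35977257, -0.24824737, -0.49265628]), 'wrist_torque': array([ 0.00828029, -0.02524906,  0.0362362 ]), 'grip_force': 0.0, 'finger_gap': 85.16617709035721}
```

View pics/scene0.png

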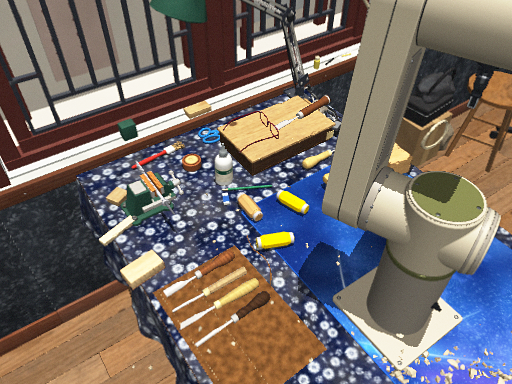

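View pics/top0.png

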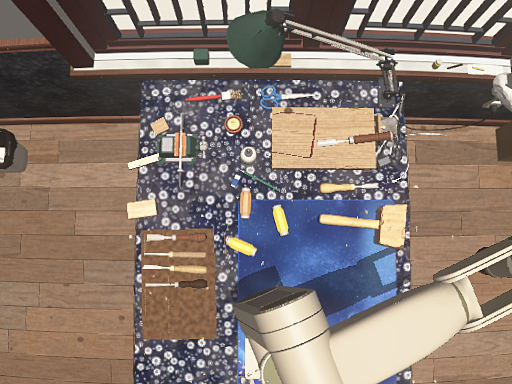

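The scene shows the pale handle at about (249,206), the yellow look-alikes at (292,202) and (275,240), and the vice near (150,200). In the top view the handle is at (246,204) and the vice at (178,147). I'll zoom in on these.

```bash
cat > h.py <<'E'
import numpy as np, cv2, pickle
from scipy.spatial.transform import Rotation as Ro
cams=pickle.load(open("cams.pkl","rb"))
def rays(s,uv):
    K=s["mtx"]; dist=np.array([s["k1"],0,0,0,0.])
    p=cv2.undistortPoints(np.array(uv,float).reshape(-1,1,2),np.array(K),dist).reshape(-1,2)
    return np.c_[p,np.ones(len(p))]
def cam_pose(s,T=None):
    if T is None:
        R=np.array(s["R"]); return R.T, -R.T@np.array(s["t"])
    M=T@np.array(s["T_tool_cam"]); return M[:3,:3],M[:3,3]
def tool_T(st):
    T=np.eye(4); T[:3,:3]=Ro.from_euler("xyz",st["tcp_rot"],degrees=True).as_matrix(); T[:3,3]=st["tool_pos"]; return T
def at_z(s,uv,z,T=None):
    R,c=cam_pose(s,T); d=rays(s,uv)@R.T
    return c+d*((z-c[2])/d[:,2])[:,None]
def proj(s,X,T=None):
    R,c=cam_pose(s,T); X=np.atleast_2d(X)
    Xc=(X-c)@R
    return cv2.projectPoints(Xc,np.zeros(3),np.zeros(3),np.array(s["mtx"]),np.array([s["k1"],0,0,0,0.]))[0].reshape(-1,2)
def tri(views):  # [(s,uv,T)]
    A=np.zeros((3,3));b=np.zeros(3)
    for s,uv,T in views:
        R,c=cam_pose(s,T); d=(rays(s,[uv])@R.T)[0]; d/=np.linalg.norm(d); P=np.eye(3)-np.outer(d,d); A+=P;b+=P@c
    return np.linalg.solve(A,b)
E
python3 - <<'E'
from h import *
a=cams["scene"]["pixels"][130:260,90:280,::-1]; b=cams["top"]["pixels"][90:260,125:295,::-1]
cv2.imwrite("pics/c1.png",cv2.resize(a,None,fx=4,fy=4,interpolation=cv2.INTER_CUBIC))
cv2.imwrite("pics/c2.png",cv2.resize(b,None,fx=3.5,fy=3.5,interpolation=cv2.INTER_CUBIC))
print(at_z(cams["top"],[(246,204)],18),at_z(cams["scene"],[(249,206)],18),at_z(cams["top"],[(178,147)],76))
E
```

```text
[[457.1052358  106.12780983  18.        ]] [[458.73812776 109.00674902  18.        ]] [[634.32047598 324.95883594  76.        ]]
```

View pics/c1.png

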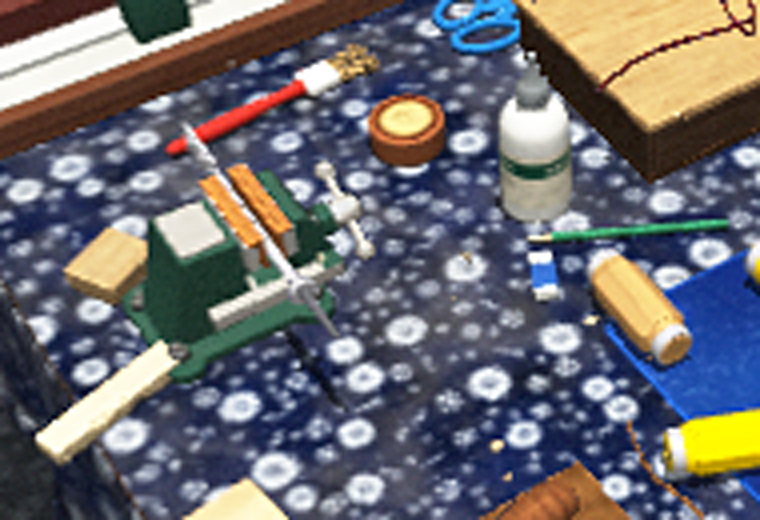

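View pics/c2.png

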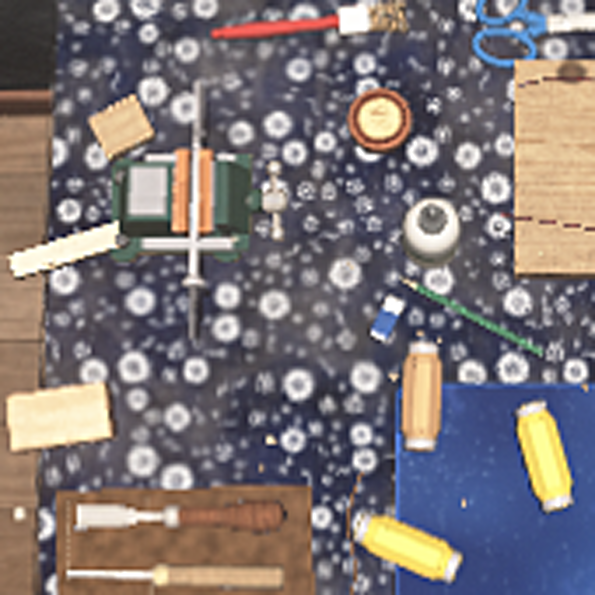

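Crop pixels converted to full images: the tang shoulder is at scene (164.5,201.8) / top (180.4,170.6) and its tip at scene (174,213.3) / top (180.7,186.6). The tang points toward −x. The handle lies nearly along x, and its near face looks plain in the scene view.

```bash
python3 - <<'E'
from h import *
from bench import sensors,optics
S,Tp=cams["scene"],cams["top"]
print("root",tri([(S,(164.5,201.8),None),(Tp,(180.4,170.6),None)]),at_z(Tp,[(180.4,170.6)],76),at_z(S,[(164.5,201.8)],76))
print("tip",tri([(S,(174,213.3),None),(Tp,(180.7,186.6),None)]),at_z(Tp,[(180.7,186.6)],76),at_z(S,[(174,213.3)],76))
print("h far",at_z(Tp,[(246.1,188)],18),at_z(S,[(240.5,195.5)],18))
print("h near",at_z(Tp,[(245,217.4)],18),at_z(S,[(258,216.8)],18))
s=optics.snapshot("wrist"); print(np.round(s["T_tool_cam"],3),s["mtx"],s["k1"])
E
```

```text
root [558.47174326 316.80439259  73.7138846 ] [[557.3668045  315.33371036  76.        ]] [[557.28080463 318.53314204  76.        ]]
tip [507.00811339 314.83226498  73.22700833] [[505.85465164 313.22927029  76.        ]] [[505.57906687 316.78585894  76.        ]]
h far [[509.83425653 106.01011427  18.        ]] [[507.3933675  105.96219549  18.        ]]
h near [[413.23776247 109.20830978  18.        ]] [[410.53032671 111.40183665  18.        ]]
[[ 1.00000e-03 -9.63000e-01 -2.71000e-01  6.96050e+01]
 [ 1.00000e+00  1.00000e-03 -0.00000e+00 -1.46000e-01]
 [ 1.00000e-03 -2.71000e-01  9.63000e-01 -1.42126e+02]
 [ 0.00000e+00  0.00000e+00  0.00000e+00  1.00000e+00]] [[266.95949239   0.         259.82810606]
 [  0.         266.95949239 189.2391894 ]
 [  0.           0.           1.        ]] -0.018937645261213165
```

```bash
cat > go.py <<'E'
import sys
from h import *
from bench import sensors
def delta(pos,rpy):
    st=sensors.sense(); T=tool_T(st); R=T[:3,:3]
    G=Ro.from_euler("xyz",rpy,degrees=True).as_matrix()
    return np.round(np.r_[R.T@(np.array(pos)-T[:3,3])/10,Ro.from_matrix(R.T@G).as_rotvec(degrees=True)],2).tolist(), round(st["time"],2)
if __name__=="__main__":
    v=[float(a) for a in sys.argv[1:]]; print(delta(v[:3],v[3:]))
E
python3 go.py 460 107.5 200 180 0 -2.5
```

```text
([45.88, -48.72, 3.12, -0.08, 0.01, 29.42], 0.15)
```

Emit:
play_rows([
  [[45.9, -48.7, 3.1, 0, 0, 29.4], [45.9, -48.7, 3.1, 0, 0, 29.4], [45.9, -48.7, 3.1, 0, 0, 29.4], [45.9, -48.7, 3.1, 0, 0, 29.4], [45.9, -48.7, 3.1, 0, 0, 29.4]],
], jaw=1)

```text
time: 0.65
tool_pos: [342.0, -293.8, 219.3]
tcp_rot: [-180.0, 0.0, -2.7]
ft_force: [1.3, -0.4, 0.5]
finger_gap: 85.5
grip_force: 0.0
```

```bash
python3 go.py 460 107.5 200 180 0 -2.5
```

```text
([9.92, -40.63, 1.94, -0.02, 0.0, -0.16], 0.65)
```

Emit:
play_rows([
  [[9.9, -40.6, 1.9, 0, 0, 0], [9.9, -40.6, 1.9, 0, 0, 0], [9.9, -40.6, 1.9, 0, 0, 0], [9.9, -40.6, 1.9, 0, 0, 0], [9.9, -40.6, 1.9, 0, 0, 0]],
])

```text
time: 1.15
tool_pos: [411.6, -53.9, 208.3]
tcp_rot: [180.0, -0.0, -2.5]
ft_force: [1.3, -0.5, 0.3]
finger_gap: 85.6
grip_force: 0.0
```

```bash
python3 go.py 460 107.5 200 180 0 -2.5
```

```text
([4.13, -16.33, 0.83, 0.01, -0.04, 0.0], 1.15)
```

Emit:
play_rows([
  [[4.1, -16.3, 0.8, 0, 0, 0], [4.1, -16.3, 0.8, 0, 0, 0], [4.1, -16.3, 0.8, 0, 0, 0], [4.1, -16.3, 0.8, 0, 0, 0], [4.1, -16.3, 0.8, 0, 0, 0]],
])

```text
time: 1.65
tool_pos: [459.5, 107.7, 199.8]
tcp_rot: [-180.0, 0.1, -2.3]
ft_force: [0.8, -0.9, -0.2]
finger_gap: 85.6
grip_force: 0.0
```

```bash
python3 - <<'E'
from h import *
from bench import sensors,optics
st=sensors.sense(); s=optics.snapshot("wrist"); print(st["tool_pos"],st["tcp_rot"],st["joint_pos"])
pickle.dump((st,s),open("w1.pkl","wb"))
im=s["pixels"][:,:,::-1].copy()
T=tool_T(st)
print(proj(s,[[508,106,18],[412,110,18],[460,107.5,18]],T))
cv2.imwrite("pics/w1.png",cv2.resize(im,(768,576)))
E
```

```text
[459.46116724 107.74448755 199.79290767] [-1.79976232e+02  6.49335378e-02 -2.25345836e+00] [ 6.94280523e+00 -1.17791108e+01  1.07329305e+02  3.39963036e-02
  8.45101071e+01  9.91930068e+01]
[[260.44925582 132.12280434]
 [260.14749809 208.28062246]
 [260.69631547 171.67252183]]
```

View pics/w1.png

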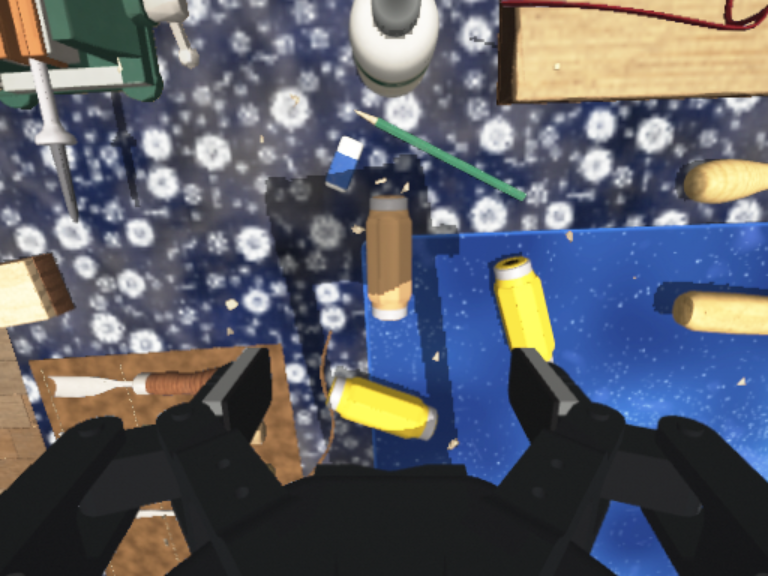

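Emit:
play_rows([
  [[0, 0, 5, 0, 0, 0], [0, 0, 10, 0, 0, 0], [0, 0, 15, 0, 0, 0], [0, 0, 18, 0, 0, 0], [0, 0, 19.6, 0, 0, 0]],
])

```text
time: 2.2
tool_pos: [456.6, 103.3, 0.9]
tcp_rot: [179.9, 0.3, -2.6]
ft_force: [0.1, -0.7, 1.4]
finger_gap: 85.3
grip_force: 0.0
```

Emit:
play_rows([
  [[0, 0, 0, 0, 0, 0], [0, 0, 0, 0, 0, 0], [0, 0, 0, 0, 0, 0], [0, 0, 0, 0, 0, 0], [0, 0, 0, 0, 0, 0]],
], jaw=0, squeeze=50)

```text
time: 2.7
tool_pos: [461.5, 105.2, 6.5]
tcp_rot: [-180.0, -0.2, -2.5]
ft_force: [-1.2, -0.2, 7.3]
finger_gap: 35.2
grip_force: 50.5
```

Emit:
play_rows([
  [[0, 0, 0, 0, 0, 0], [0, 0, 0, 0, 0, 0], [0, 0, 0, 0, 0, 0], [0, 0, 0, 0, 0, 0], [0, 0, 0, 0, 0, 0]],
])

```text
time: 3.2
tool_pos: [461.5, 105.2, 6.5]
tcp_rot: [-180.0, -0.2, -2.5]
ft_force: [-0.8, -0.7, 6.2]
finger_gap: 34.9
grip_force: 50.5
```

Emit:
play_rows([
  [[0, 0, -2, 0, 0, 0], [0, 0, -5, 0, 0, 0], [0, 0, -9, 0, 0, 0], [0, 0, -13, 0, 0, 0], [0, 0, -15, 0, 0, 0]],
])

```text
time: 3.7
tool_pos: [461.7, 105.5, 159.4]
tcp_rot: [-179.9, -0.4, -2.5]
ft_force: [1.2, 0.3, -0.2]
finger_gap: 34.8
grip_force: 50.2
```

```bash
python3 go.py 415 312 150 180 0 2
```

```text
([-5.56, -20.43, 0.92, -0.04, -0.37, -4.47], 3.7)
```

Emit:
play_rows([
  [[-5.6, -20.4, 0.9, 0, 0, -4.5], [-5.6, -20.4, 0.9, 0, 0, -4.5], [-5.6, -20.4, 0.9, 0, 0, -4.5], [-5.6, -20.4, 0.9, 0, 0, -4.5], [-5.6, -20.4, 0.9, 0, 0, -4.5]],
])

```text
time: 4.2
tool_pos: [411.0, 315.7, 146.1]
tcp_rot: [-179.9, -0.0, 2.2]
ft_force: [-0.1, -0.9, -0.5]
finger_gap: 34.8
grip_force: 50.3
```

Emit:
play_rows([
  [[0, 0, 0, 0, 0, 0], [0, 0, 0, 0, 0, 0]],
])

```text
time: 4.4
tool_pos: [412.7, 310.9, 145.7]
tcp_rot: [180.0, -0.0, 2.1]
ft_force: [0.0, -0.4, -1.1]
finger_gap: 35.1
grip_force: 50.3
```

```bash
python3 - <<'E'
from h import *
from bench import sensors,optics
st=sensors.sense(); s=optics.snapshot("wrist"); c=optics.snapshot("scene"); print(st["tool_pos"],st["tcp_rot"],st["ft_force"])
pickle.dump((st,s,c),open("w2.pkl","wb"))
a=cv2.resize(s["pixels"][40:340,130:400,::-1],None,fx=1.6,fy=1.6,interpolation=cv2.INTER_CUBIC)
b=cv2.resize(c["pixels"][140:260,110:230,::-1],(360,480),interpolation=cv2.INTER_CUBIC)
cv2.imwrite("pics/w2.png",np.hstack([cv2.resize(a,(432,480)),b]))
E
```

```text
[412.7307134  310.91526862 145.68363787] [ 1.79969508e+02 -2.51629442e-02  2.05976189e+00] [ 0.00345999 -0.38137326 -1.14913643]
```

View pics/w2.png

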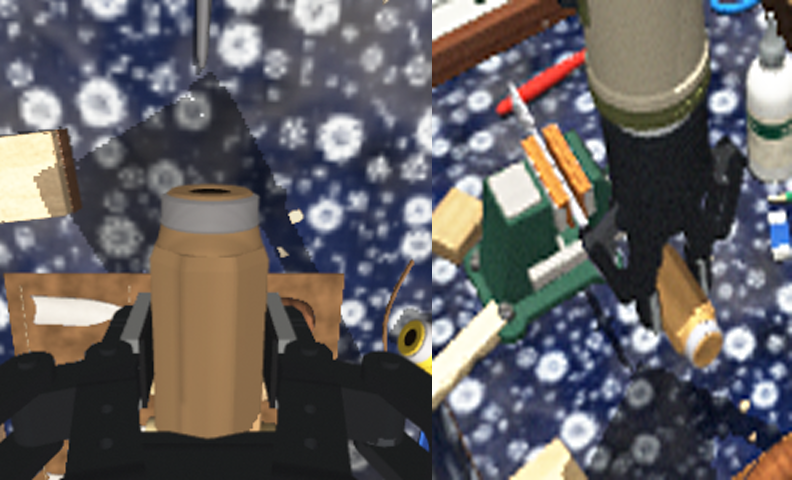

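The wrist view shows the dark hole at the front (+x) end, at crop (209,190). The closed end faces the robot. The tang tip is at crop (201,68).

```bash
python3 - <<'E'
from h import *
st,s,c=pickle.load(open("w2.pkl","rb")); T=tool_T(st)
P=lambda x,y:(x/1.6+130,y/1.6+40)
print("tang",at_z(s,[P(201,68),P(203,2)],76,T))
st1,s1=pickle.load(open("w1.pkl","rb"))
print("tang w1 root,tip",at_z(s1,[(35.3,88.7),(48.7,144.7)],76,tool_T(st1)))
# hole centre in tool frame on plane x=48/50 ; hoop top edge
I=np.eye(4)
R,cc=cam_pose(s,I)
for uv in [P(209,190),P(209,185),P(160,205),P(259,205)]:
    d=(rays(s,[uv])@R.T)[0]
    print([np.round(cc+d*(x-cc[0])/d[0],1).tolist() for x in (47,49,51)])
# profile of column near tip
E
```

```text
tang [[504.74594882 318.04960149  76.        ]
 [532.56973147 318.07402014  76.        ]]
tang w1 root,tip [[561.1723423  318.18870243  76.        ]
 [508.17921727 318.2240683   76.        ]]
[[47.0, -0.2, -3.7], [49.0, -0.2, -16.0], [51.0, -0.3, -28.3]]
[[47.0, -0.2, 7.2], [49.0, -0.2, -6.1], [51.0, -0.3, -19.4]]
[[47.0, -13.5, -28.9], [49.0, -12.3, -39.0], [51.0, -11.2, -49.0]]
[[47.0, 13.2, -28.7], [49.0, 12.0, -38.8], [51.0, 10.8, -48.9]]
```

```bash
python3 - <<'E'
from h import *
st,s,c=pickle.load(open("w2.pkl","rb")); T=tool_T(st)
for h in (8,12,16,20):
    X=np.array([[-51,0,-h,1],[-41,0,-h,1]])@T.T
    print(h,(proj(c,X[:,:3])-[110,140])*[3,4]+[432,0])
E
python3 go.py 440 317.9 100 180 0 0
```

```text
8 [[706.72732165 351.0198908 ]
 [699.91505059 340.47171047]]
12 [[706.31874784 346.61890814]
 [699.48987307 336.0657196 ]]
16 [[705.9078668  342.1936237 ]
 [699.06230643 331.63552188]]
20 [[705.49465858 337.74383172]
 [698.63233011 327.18091337]]
([2.71, -0.68, 4.56, 0.02, -0.02, 1.94], 4.5)
```

Emit:
play_rows([
  [[2.3, -0.7, 4, 0, 0, 1.9], [2.3, -0.7, 7, 0, 0, 1.9], [2.3, -0.7, 8.3, 0, 0, 1.9], [2.3, -0.7, 8.3, 0, 0, 1.9], [2.3, -0.7, 8.3, 0, 0, 1.9]],
])

```text
time: 5.0
tool_pos: [435.9, 318.9, 63.5]
tcp_rot: [-180.0, -0.0, 0.1]
ft_force: [0.1, 0.1, -0.4]
finger_gap: 35.1
grip_force: 50.3
```

Emit:
play_rows([
  [[0, 0, 0, 0, 0, 0], [0, 0, 0, 0, 0, 0]],
])

```text
time: 5.2
tool_pos: [436.4, 319.9, 64.3]
tcp_rot: [-179.9, -0.2, 0.1]
ft_force: [0.4, -0.4, -0.8]
finger_gap: 35.1
grip_force: 50.3
```

```bash
python3 - <<'E'
from h import *
from bench import sensors,optics
st=sensors.sense(); s=optics.snapshot("wrist"); c=optics.snapshot("scene"); print(st["tool_pos"],st["tcp_rot"],st["ft_force"])
pickle.dump((st,s,c),open("w3.pkl","wb"))
a=s["pixels"][20:320,150:370,::-1]; a=cv2.resize(a,(440,600),interpolation=cv2.INTER_CUBIC)
b=cv2.resize(c["pixels"][170:270,140:200,::-1],(360,600),interpolation=cv2.INTER_CUBIC)
cv2.imwrite("pics/w3.png",np.hstack([a,b]))
E
```

```text
[436.39360937 319.88698585  64.34244895] [-1.79907595e+02 -1.53266733e-01  1.20261021e-01] [ 0.41657884 -0.40079374 -0.79688374]
```

View pics/w3.png

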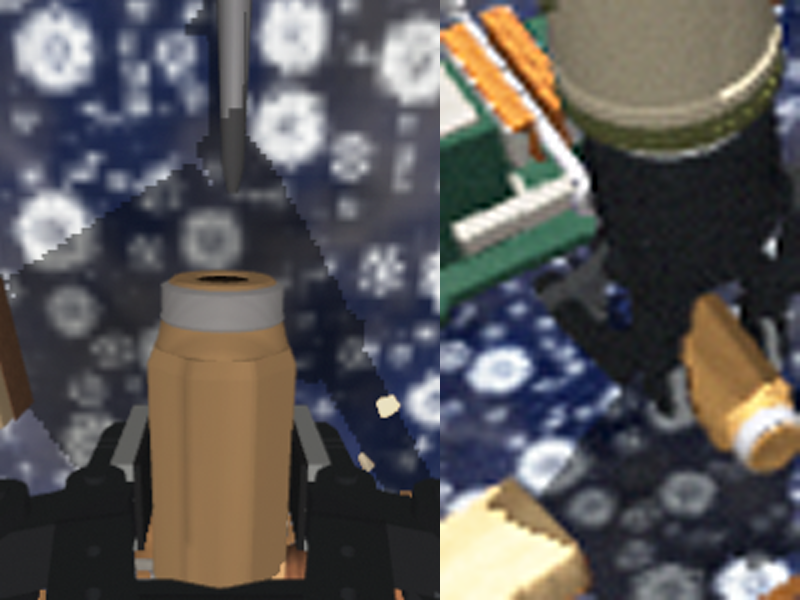

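```bash
python3 - <<'E'
from h import *
st,s,c=pickle.load(open("w3.pkl","rb")); T=tool_T(st)
P=lambda x,y:(x/2+150,y/2+20)
print("tang world",at_z(s,[P(233,190),P(232,5)],76,T))
I=np.linalg.inv(T)
print("tang tool",np.c_[at_z(s,[P(233,190),P(232,5)],76,T),[1,1]]@I.T)
R,cc=cam_pose(s,np.eye(4)); 
for uv in [P(221.5,280),P(222,272)]:
    d=(rays(s,[uv])@R.T)[0]; print([np.round(cc+d*(x-cc[0])/d[0],1).tolist() for x in (47.5,48,48.5,49,49.5)])
print("tang scene pred",proj(c,[[557,317.5,76],[506,317.5,76]]),"obs (164.5,201.8) (174,213.3)")
for h in (8,12,16): print(h,proj(c,(np.array([[-51.5,0,-h,1]])@T.T)[:,:3]))
E
```

```text
tang world [[505.42088055 317.53699286  76.        ]
 [544.41315707 318.12421778  76.        ]]
tang tool [[ 69.05312368   2.47636609 -11.47688334   1.        ]
 [108.04640736   1.97115416 -11.37176077   1.        ]]
[[47.5, -0.2, -10.8], [48.0, -0.2, -13.8], [48.5, -0.2, -16.7], [49.0, -0.2, -19.7], [49.5, -0.2, -22.7]]
[[47.5, -0.0, 2.4], [48.0, -0.0, -0.9], [48.5, -0.0, -4.2], [49.0, -0.1, -7.5], [49.5, -0.1, -10.8]]
tang scene pred [[164.89265547 201.70415876]
 [173.68323948 213.31679916]] obs (164.5,201.8) (174,213.3)
8 [[195.76043745 244.74331968]]
12 [[195.6224682  243.75452359]]
16 [[195.48376885 242.76060873]]
```

Emit:
play_rows([
  [[0, 0.26, 0, 0, 0, 0], [0.8, 0.26, 0, 0, 0, 0], [1.5, 0.26, 0, 0, 0, 0], [2.2, 0.26, 0, 0, 0, 0], [2.8, 0.26, 0, 0, 0, 0]],
])

```text
time: 5.8
tool_pos: [464.2, 316.6, 62.4]
tcp_rot: [180.0, -0.0, 0.1]
ft_force: [-0.4, -0.3, -1.0]
finger_gap: 35.0
grip_force: 50.3
```

Emit:
play_rows([
  [[0, 0, 0, 0, 0, 0], [0, 0, 0, 0, 0, 0]],
])

```text
time: 6.0
tool_pos: [463.4, 316.6, 62.2]
tcp_rot: [180.0, 0.0, 0.1]
ft_force: [-0.0, -0.0, -1.1]
finger_gap: 35.2
grip_force: 50.3
```

```bash
python3 - <<'E'
from h import *
from bench import sensors,optics
st=sensors.sense(); s=optics.snapshot("wrist"); print(st["tool_pos"],st["tcp_rot"],st["ft_force"],st["wrist_torque"])
pickle.dump((st,s),open("w4.pkl","wb"))
a=s["pixels"][20:320,150:370,::-1]; a=cv2.resize(a,(440,600),interpolation=cv2.INTER_CUBIC)
cv2.imwrite("pics/w4.png",a)
E
```

```text
[463.35651905 316.60406835  62.18481519] [1.79990627e+02 2.67968223e-02 9.71320825e-02] [-0.02375883 -0.04467611 -1.12631473] [-0.00641587  0.0341184  -0.00253407]
```

View pics/w4.png

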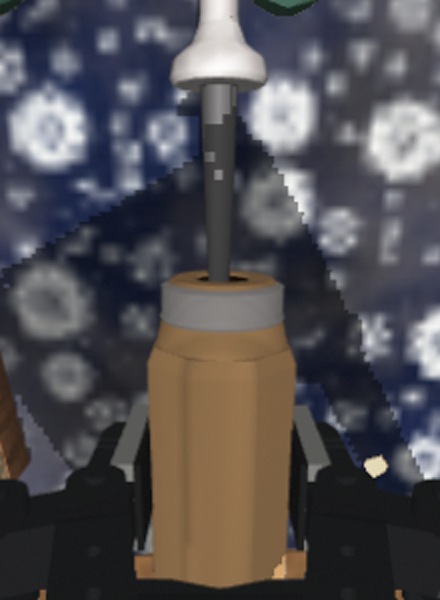

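The tang tip is entering the hole at about (219,278), with the hole centred at 221, and there is no contact force. I'll keep going.

Emit:
play_rows([
  [[0.5, -0.05, 0, 0, 0, 0], [1.0, -0.05, 0, 0, 0, 0], [1.5, -0.05, 0, 0, 0, 0], [2.0, -0.05, 0, 0, 0, 0], [2.0, -0.05, 0, 0, 0, 0]],
])

```text
time: 6.55
tool_pos: [484.1, 317.2, 62.5]
tcp_rot: [-180.0, -0.0, 0.1]
ft_force: [-0.2, -0.5, -0.8]
finger_gap: 34.8
grip_force: 50.3
```

Emit:
play_rows([
  [[0.4, 0, 0, 0, 0, 0], [0.8, 0, 0, 0, 0, 0], [1.2, 0, 0, 0, 0, 0], [1.5, 0, 0, 0, 0, 0], [1.5, 0, 0, 0, 0, 0]],
])

```text
time: 7.05
tool_pos: [498.8, 317.2, 62.4]
tcp_rot: [-180.0, -0.0, 0.1]
ft_force: [0.5, -0.6, -0.0]
finger_gap: 35.0
grip_force: 50.3
```

```bash
python3 - <<'E'
from h import *
from bench import sensors,optics
st=sensors.sense(); s=optics.snapshot("wrist"); print(st["tool_pos"],st["tcp_rot"],st["ft_force"],st["wrist_torque"])
pickle.dump((st,s),open("w5.pkl","wb"))
a=s["pixels"][20:320,150:370,::-1]; a=cv2.resize(a,(440,600),interpolation=cv2.INTER_CUBIC)
cv2.imwrite("pics/w5.png",a)
E
```

```text
[498.7589069  317.24263797  62.43775846] [-1.79994781e+02 -1.27334714e-02  1.01645482e-01] [ 0.51156941 -0.57838122 -0.03572388] [0.03022228 0.00136465 0.01772398]
```

View pics/w5.png

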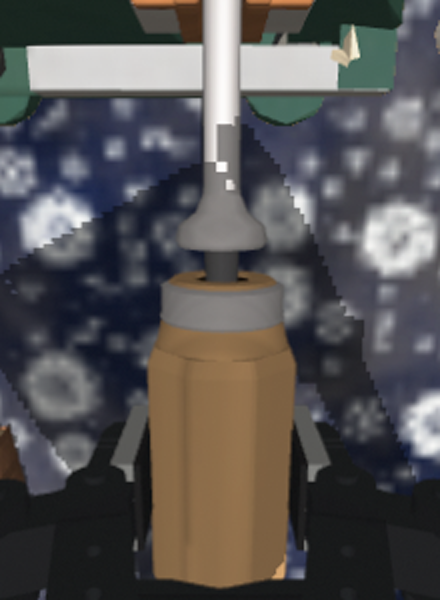

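The tang is deep in and centred, with about 8–10 mm of gap left at rows 245–280. I'll creep to contact.

Emit:
play_rows([
  [[0.2, 0, 0, 0, 0, 0], [0.4, 0, 0, 0, 0, 0], [0.6, 0, 0, 0, 0, 0], [0.7, 0, 0, 0, 0, 0], [0.7, 0, 0, 0, 0, 0]],
])

```text
time: 7.6
tool_pos: [505.5, 317.3, 62.4]
tcp_rot: [-180.0, -0.0, 0.1]
ft_force: [-0.1, 0.1, -1.3]
finger_gap: 35.0
grip_force: 50.3
```

Emit:
play_rows([
  [[0.1, 0, 0, 0, 0, 0], [0.1, 0, 0, 0, 0, 0], [0.1, 0, 0, 0, 0, 0]],
])

```text
time: 7.9
tool_pos: [506.2, 317.3, 62.3]
tcp_rot: [180.0, 0.0, 0.1]
ft_force: [-1.0, 0.4, -0.7]
finger_gap: 35.3
grip_force: 50.4
```

Emit:
play_rows([
  [[0.1, 0, 0, 0, 0, 0], [0.1, 0, 0, 0, 0, 0], [0.1, 0, 0, 0, 0, 0]],
])

```text
time: 8.2
tool_pos: [506.3, 317.3, 62.1]
tcp_rot: [180.0, 0.1, 0.1]
ft_force: [-4.0, -0.4, 1.7]
finger_gap: 35.0
grip_force: 50.7
```

Emit:
play_rows([
  [[0.1, 0, 0, 0, 0, 0], [0.1, 0, 0, 0, 0, 0], [0.1, 0, 0, 0, 0, 0]],
])

```text
time: 8.5
tool_pos: [506.3, 317.2, 61.8]
tcp_rot: [179.9, 0.2, 0.1]
ft_force: [-9.3, -0.6, 3.0]
finger_gap: 34.6
grip_force: 50.8
```

```bash
python3 - <<'E'
from h import *
from bench import sensors,optics
st=sensors.sense(); s=optics.snapshot("wrist"); print(st["tool_pos"],st["tcp_rot"],st["ft_force"],st["wrist_torque"])
a=s["pixels"][20:320,150:370,::-1]; a=cv2.resize(a,(440,600),interpolation=cv2.INTER_CUBIC)
cv2.imwrite("pics/w6.png",a)
E
```

```text
[506.25337848 317.23286193  61.77980252] [1.79948546e+02 2.32411657e-01 1.45280401e-01] [-9.28124774 -0.62576984  3.01822505] [-0.12995415  1.30752369  0.06443994]
```

View pics/w6.png

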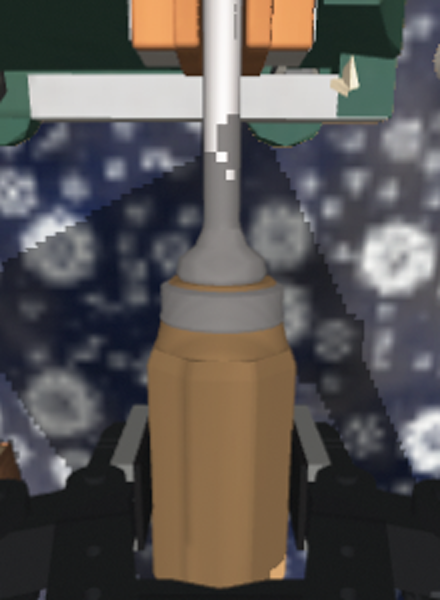

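The handle is home: the shoulder sits flush on the end face at about (222,285), with 9 N of contact. Next I'll draw it off.

Emit:
play_rows([
  [[-0.6, 0, 0, 0, 0, 0], [-1.4, 0, 0, 0, 0, 0], [-2.2, 0, 0, 0, 0, 0], [-3, 0, 0, 0, 0, 0], [-3.8, 0, 0, 0, 0, 0]],
])

```text
time: 9.05
tool_pos: [469.6, 317.2, 62.5]
tcp_rot: [-180.0, -0.0, 0.1]
ft_force: [0.3, 1.1, -0.0]
finger_gap: 34.9
grip_force: 50.3
```

Emit:
play_rows([
  [[-1, 0, 0, 0, 0, 0], [-2, 0, 0, 0, 0, 0], [-3.5, 0, 0, 0, 0, 0], [-5, 0, 0, 0, 0, 0], [-6, 0, 0, 0, 0, 0]],
])

```text
time: 9.55
tool_pos: [408.9, 317.0, 62.3]
tcp_rot: [180.0, 0.0, 0.1]
ft_force: [1.0, -0.8, -1.5]
finger_gap: 35.0
grip_force: 50.3
```

Emit:
play_rows([
  [[0, 0, -5, 0, 0, 0], [0, 0, -10, 0, 0, 0], [0, 0, -15, 0, 0, 0], [0, 0, -20, 0, 0, 0], [0, 0, -24, 0, 0, 0]],
])

```text
time: 10.05
tool_pos: [410.3, 317.3, 306.1]
tcp_rot: [-179.9, -0.2, 0.1]
ft_force: [0.7, 0.7, -1.4]
finger_gap: 35.0
grip_force: 50.4
```

```bash
python3 - <<'E'
from h import *
from go import delta
from bench import sensors
print(sensors.sense()["joint_pos"])
# tool x -> up, tool z -> horizontal outward at heading 38 deg
for hd in (0,20,37):
    G=np.array([[0,0,1],[0,-1,0],[1,0,0.]]).T  # columns: x=+z? 
    z=np.array([np.cos(np.radians(hd)),np.sin(np.radians(hd)),0]); x=np.array([0,0,1.]); y=np.cross(z,x)
    R=np.c_[x,y,z]; st=sensors.sense(); T=tool_T(st)
    print(hd,np.round(T[:3,:3].T@(np.array([430,300,300])-T[:3,3])/10,2),Ro.from_matrix(T[:3,:3].T@R).as_rotvec(degrees=True))
E
```

```text
[ 3.20527470e+01 -6.49514168e+00  9.15780421e+01 -5.19327959e-03
  9.47228517e+01  1.21930929e+02]
0 [1.97 1.73 0.61] [-1.72643512e-01  8.98324512e+01  1.79452605e-02]
20 [1.97 1.73 0.61] [ 15.53808512  88.83211476 -15.64520207]
37 [1.97 1.73 0.61] [ 28.82777649  86.40624438 -28.89193298]
```

```bash
python3 go.py 430 250 400 180 0 30
```

```text
([1.98, 6.72, -9.4, -0.05, -0.19, -29.88], 10.05)
```

Emit:
play_rows([
  [[0.4, 1.4, -1.9, 0, 0, -6], [0.8, 2.8, -3.8, 0, 0, -12], [1.2, 4.2, -5.7, 0, 0, -18], [1.6, 5.6, -7.6, 0, 0, -24], [2, 6.7, -9.4, 0, 0, -29.9]],
])

```text
time: 10.55
tool_pos: [430.3, 249.4, 397.4]
tcp_rot: [180.0, -0.0, 30.3]
ft_force: [0.4, 0.1, -0.3]
finger_gap: 35.1
grip_force: 50.5
```

Emit:
play_rows([
  [[0, 0, 0, 0, 0, 0], [0, 0, 0, 0, 0, 0]],
])

```text
time: 10.75
tool_pos: [430.4, 250.4, 396.1]
tcp_rot: [-180.0, -0.0, 29.8]
ft_force: [0.2, -0.6, -2.6]
finger_gap: 35.0
grip_force: 50.5
```

```bash
python3 - <<'E'
from h import *
from bench import sensors
print(sensors.sense()["joint_pos"])
L=25
print([[round(L*np.sin(np.radians(a)),1),round(-L*(1-np.cos(np.radians(a))),1),a] for a in (8,16,24,32,40)])
E
```

```text
[ 2.42735764e+01 -8.77673275e+00  8.43653344e+01  1.68430030e-02
  1.04375625e+02  8.44675869e+01]
[[np.float64(3.5), np.float64(-0.2), 8], [np.float64(6.9), np.float64(-1.0), 16], [np.float64(10.2), np.float64(-2.2), 24], [np.float64(13.2), np.float64(-3.8), 32], [np.float64(16.1), np.float64(-5.8), 40]]
```

Emit:
play_rows([
  [[0, 0, -1, 0, 0, 3], [0, 0, -2, 0, 0, 5.5], [0, 0, -2, 0, 0, 5.5]],
])

```text
time: 11.05
tool_pos: [430.1, 250.8, 416.2]
tcp_rot: [-180.0, 0.0, 24.4]
ft_force: [0.3, 0.5, -1.0]
finger_gap: 34.9
grip_force: 50.4
```

Emit:
play_rows([
  [[3.5, 0, -0.2, 0, 8, 0], [6.9, 0, -1, 0, 16, 0], [10.2, 0, -2.2, 0, 24, 0], [13.2, 0, -3.8, 0, 32, 0], [16.1, 0, -5.8, 0, 40, 0]],
])

```text
time: 11.55
tool_pos: [577.2, 317.9, 473.1]
tcp_rot: [-179.9, -40.2, 24.5]
ft_force: [0.2, 0.2, -1.6]
finger_gap: 34.9
grip_force: 50.4
```

Emit:
play_rows([
  [[3.5, 0, -0.2, 0, 8, 0], [6.9, 0, -1, 0, 16, 0], [10.2, 0, -2.2, 0, 24, 0], [13.2, 0, -3.8, 0, 32, 0], [16.1, 0, -5.8, 0, 40, 0]],
])

```text
time: 12.05
tool_pos: [654.9, 353.4, 620.8]
tcp_rot: [-179.7, -80.2, 24.2]
ft_force: [0.8, -0.3, -1.4]
finger_gap: 35.0
grip_force: 50.5
```

```bash
python3 - <<'E'
from h import *
from bench import sensors
st=sensors.sense();T=tool_T(st)
print(st["joint_pos"],st["tool_pos"],"\n",T[:3,:3].round(3))
x=T[:3,:3].T@[0,0,1]; print("rotvec to get tool x up",np.degrees(np.cross([1,0,0],x)))
E
```

```text
[ 24.24532055 -27.89177164 107.5477036    0.95458459  20.18553152
  89.10593781] [654.87508267 353.38830175 620.75639366] 
 [[ 0.156  0.416  0.896]
 [ 0.07  -0.909  0.41 ]
 [ 0.985 -0.001 -0.171]]
rotvec to get tool x up [ 0.          9.79044255 -0.0581569 ]
```

Emit:
play_rows([
  [[1.5, 0, 0, 0, 3.5, 0], [3, 0, 0, 0, 7, 0], [4.2, 0, 0, 0, 9.8, 0], [4.2, 0, 0, 0, 9.8, 0], [4.2, 0, 0, 0, 9.8, 0]],
])

```text
time: 12.55
tool_pos: [661.8, 356.2, 660.9]
tcp_rot: [-175.7, -89.6, 20.2]
ft_force: [-0.6, -0.2, -0.6]
finger_gap: 35.3
grip_force: 50.5
```

Emit:
play_rows([
  [[0, 0, 0, 0, 0, 0], [0, 0, 0, 0, 0, 0], [0, 0, 0, 0, 0, 0], [0, 0, 0, 0, 0, 0], [0, 0, 0, 0, 0, 0]],
])

```text
time: 13.05
tool_pos: [661.8, 355.7, 663.8]
tcp_rot: [179.9, -89.8, 24.6]
ft_force: [0.9, 0.1, -1.0]
finger_gap: 35.0
grip_force: 50.5
```

```bash
python3 - <<'E'
from h import *
from bench import sensors,optics
st=sensors.sense();T=tool_T(st); s=optics.snapshot("wrist"); c=optics.snapshot("scene")
print(st["joint_pos"],st["qd"],st["tool_pos"],T[:3,0])
p=proj(c,T[:3,3])[0].round().astype(int); print(p)
x0=max(0,min(512-120,p[0]-60)); y0=max(0,min(384-120,p[1]-60))
b=cv2.resize(c["pixels"][y0:y0+120,x0:x0+120,::-1],(400,400),interpolation=cv2.INTER_CUBIC)
a=cv2.resize(s["pixels"][40:340,130:400,::-1],(360,400))
cv2.imwrite("pics/end.png",np.hstack([a,b]))
E
```

```text
[ 24.18278484 -27.73903071 109.30115391   2.21826953   8.64227269
  87.80531601] [-0.10004286 -0.04480144  0.05533546  0.06876188 -0.03423833  0.03627379] [661.83258416 355.65161746 663.79211992] [0.00314134 0.0014408  0.99999403]
[ 76 -41]
```

View pics/end.png

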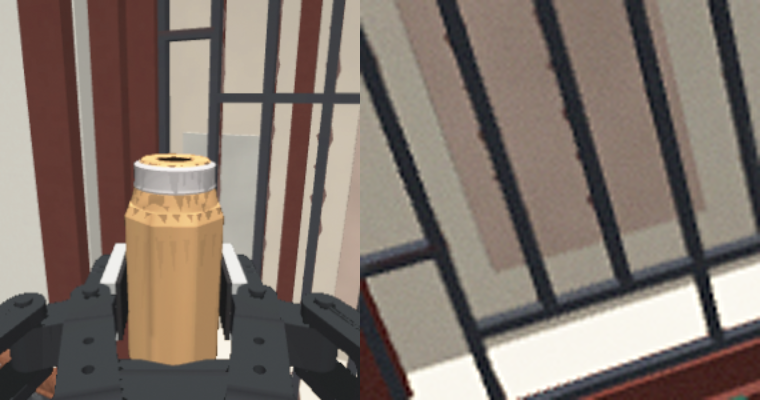

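The wrist view shows the handle still seated as it was when first gripped, with the hole at (175,158) pointing up. Tool x is vertical within 0.3° and the arm is steady.

```bash
python3 -c "
from bench import job
print(job.hand_in())"
```

```text
the job is handed in; nothing more can be done
None
```

I handed the job in with the handle held steady, its hole pointing straight up (within about 0.3°) and well over 12 cm clear of the bench; the bored end was the first tried, and it slid fully home on the tang with about 9 N of contact before I drew it off.

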